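# Unload the vacuum leak-test fixture

## Task

The leak test is over. Move the carton off the fixture's lid onto the rubber mat and pull the valve lever all the way over towards the robot to vent; only then swing the lid up and over past vertical until it rests open on its stops, lift out every casting and stand each one flange down on the floor of the grey parts tray. Leave the lid open, the valve lever upright again (closed), the carton on the mat, and do not disturb the oil can, spanner or bottle.

Things in the scene. Friction and masses are not known exactly. Their poses are not given: they have to be found in the camera images.
- fixture: Vacuum leak-test fixture, fixed to the bench. Aluminium base 160 mm (its x) by 220 mm (its y) by 50 mm high; origin at the centre of its underside, x pointing away from the robot to the hinge side, y to the left. In its top are four nests, rectangular recesses 54 mm (x) by 78 mm (y), 6 mm deep (their floor is 44 mm above the bench), centred at x = +-33 mm, y = +-47.5 mm. A hollow lid covers it when shut; a hand valve stands beside its left end.
- lid (a joint): Lid hinge angle, rad: 0 shut, growing as its near edge swings up and away; at its stop, 1.95 (112 degrees), it leans back and stays. Hollow aluminium shell, 0.6 kg, 160 mm deep, 220 mm wide, 60 mm high, open below; shut, its flat top is 110 mm above the bench. Free, damped hinge, balanced near 1.1 rad: let go well below that it falls shut, from 1.3 rad on it sinks back on its stop in 1 to 2 s.
- lid_handle (a point): Centre of the lid's handle, a round steel bar 12 mm thick and 110 mm long, parallel to the hinge line, 50 mm clear of the lid's near face (measured to the bar's centre) and carried at both ends. It moves with the lid: shut, it is 210 mm nearer the robot than the hinge line and 48 mm higher than it.
- lid_hinge (a point): Centre of the lid's hinge line, on the far edge of the base, 50 mm above the bench; axes as the fixture's. The hinge line runs along the fixture's y.
- lever (a joint): Angle of the hand valve's lever, rad: 0 upright (valve closed), positive leaning away from the robot (towards the fixture's +x, drawing vacuum), negative leaning towards the robot (vent). Stops at -0.75 and +0.75. It stays where it is left (stiff: about 1.5 N at the knob).
- lever_knob (a point): Centre of the black ball knob, 30 mm across, on the end of the 10 mm thick lever, 100 mm from the pivot. It moves with the lever.
- lever_pivot (a point): Pivot of the valve lever, 50 mm above the bench, on top of the valve body at the left of the fixture (75 mm beyond the base's left end); axes as the fixture's. The lever swings in the fixture's x-z plane.
- carton_mid (a point): Centre of a closed cardboard carton, 100 mm (its x) by 50 mm (its y) by 60 mm high, 0.3 kg, standing on the lid at the start.
- carton: The same carton; origin at the centre of its underside.
- mat: Black rubber mat, 170 mm (x) by 190 mm (y), 4 mm thick, fixed to the bench at the left or right of the fixture; origin at the centre of its underside.
- tray: Loose grey plastic parts tray, 0.7 kg, at the other side of the fixture: outside 158 mm (its x) by 184 mm (its y) by 25 mm high, walls and floor 4 mm, open on top; origin at the centre of its underside.
- casting1_mid (a point): Centre, half-way up, of aluminium water-outlet casting 1, 56 mm high, 0.18 kg: a flat two-bolt flange, 72 mm (its y) by 48 mm (its x) and 8 mm thick, at the bottom, with a round neck 33 mm across (bead 36 mm) standing up from its middle to the top. At the start it sits flange down in a nest under the lid, flange along the fixture's y. None if there is no such casting this time (any two to four are there).
- casting1: The same casting 1; origin at the centre of the flange's underside.
- casting2_mid (a point): Centre, half-way up, of aluminium water-outlet casting 2, 56 mm high, 0.18 kg: a flat two-bolt flange, 72 mm (its y) by 48 mm (its x) and 8 mm thick, at the bottom, with a round neck 33 mm across (bead 36 mm) standing up from its middle to the top. At the start it sits flange down in a nest under the lid, flange along the fixture's y. None if there is no such casting this time (any two to four are there).
- casting2: The same casting 2; origin at the centre of the flange's underside.
- casting3_mid (a point): Centre, half-way up, of aluminium water-outlet casting 3, 56 mm high, 0.18 kg: a flat two-bolt flange, 72 mm (its y) by 48 mm (its x) and 8 mm thick, at the bottom, with a round neck 33 mm across (bead 36 mm) standing up from its middle to the top. At the start it sits flange down in a nest under the lid, flange along the fixture's y. None if there is no such casting this time (any two to four are there).
- casting3: The same casting 3; origin at the centre of the flange's underside.
- casting4_mid (a point): Centre, half-way up, of aluminium water-outlet casting 4, 56 mm high, 0.18 kg: a flat two-bolt flange, 72 mm (its y) by 48 mm (its x) and 8 mm thick, at the bottom, with a round neck 33 mm across (bead 36 mm) standing up from its middle to the top. At the start it sits flange down in a nest under the lid, flange along the fixture's y. None if there is no such casting this time (any two to four are there).
- casting4: The same casting 4; origin at the centre of the flange's underside.
- oilcan_mid (a point): Bystander: steel oil can, 84 mm across the foot, tapering, with a thin spout to 165 mm; this point is on its axis 50 mm up.
- spanner: Bystander: combination spanner, 180 mm long, lying on the bench.
- bottle: Bystander: white plastic bottle, 60 mm across, 160 mm high; origin at the centre of its underside.
Mind the look-alikes: they are no part of the job. Of the things like the carton, leave any that is blue or red; of the rest the smaller one is meant.

How it is judged:
On the way, in this order (a step that is already met when the one before it is completed fails the run):
1. the carton lies on the rubber mat and the valve lever is pulled fully over towards the robot (vent) (x of carton_mid in the frame of mat between -0.085 and 0.085 m and y of carton_mid in the frame of mat between -0.095 and 0.095 m and z of carton_mid in the frame of mat below 0.065 m and linear speed of carton below 0.03 m/s and value of joint lever below -0.55 rad), for 0.2 s.
2. the lid has been swung past vertical and rests open on its stops (value of joint lid above 1.8 rad and velocity of joint lid below 0.1 rad/s), for 0.2 s.
3. every casting stands flange down in the parts tray (x of casting1_mid in the frame of tray between -0.065 and 0.065 m and y of casting1_mid in the frame of tray between -0.08 and 0.08 m and z of each of casting1_mid, casting2_mid, casting3_mid, casting4_mid in the frame of tray below 0.042 m and angle between each of casting1_mid, casting2_mid, casting3_mid, casting4_mid's own z axis and vertical below 0.2 rad and linear speed of each of casting1, casting2, casting3, casting4 below 0.03 m/s and x of casting2_mid in the frame of tray between -0.065 and 0.065 m and y of casting2_mid in the frame of tray between -0.08 and 0.08 m and x of casting3_mid in the frame of tray between -0.065 and 0.065 m and y of casting3_mid in the frame of tray between -0.08 and 0.08 m and x of casting4_mid in the frame of tray between -0.065 and 0.065 m and y of casting4_mid in the frame of tray between -0.08 and 0.08 m), for 0.2 s.
At the end, for the whole second after the job is handed in: The lid is open past 1.8 rad and at rest; every casting that is there stands upright (within 0.2 rad) on the floor of the parts tray, at rest; the carton rests on the rubber mat (its centre over the mat); the valve lever is within 0.17 rad (10 degrees) of upright (all of step 2 and all of step 3 and x of carton_mid in the frame of mat between -0.085 and 0.085 m and y of carton_mid in the frame of mat between -0.095 and 0.095 m and z of carton_mid in the frame of mat below 0.065 m and linear speed of carton below 0.03 m/s and value of joint lever between -0.17 and 0.17 rad); the robot touches nothing.
It fails at once if the oil can is moved by more than 40 mm (distance of oilcan_mid from where it was at the start of the episode above 0.04 m).
It fails at once if the spanner is moved by more than 40 mm (distance of spanner from where it was at the start of the episode above 0.04 m).
It fails at once if the bottle is moved by more than 40 mm (distance of bottle from where it was at the start of the episode above 0.04 m).
Of casting1, casting2, casting3, casting4 only 2 to 4 are there at a start; the rules pass over those that are not, and their reading is None.
At some moment in a run one of carton, tray may be knocked a few centimetres aside while the robot is not near it.
It also fails if it takes over 210 s, if anything falls off the work surface, if the arm or the gripper's body presses on something with over 40 N, if the wrist force passes 120 N, or if a joint passes its speed limit or range.

## Robot

A 7-joint arm with a two-finger parallel gripper is mounted at the origin on the work surface. World frame = base frame: x ahead of the robot, y to its left, z up, the work surface at z = 0. Lengths are in m, angles in rad, forces in N, time in s.
With the tool pointing down it reaches from about 0.4 to 0.85 m from the base axis. Payload 10.4 kg.
Tool frame: the origin (TCP) lies on the mounting face of the last link; the fingertips stand r.tips_ahead ahead of it and the grasp point (between the pads) lies 164 mm ahead of it (r.tips_ahead is the distance from the TCP to the fingertips, in m); z points along the fingers, y is the line along which they close (so a half turn about z gives the same grasp; the last joint's range is limited). The gripper opens to 87 mm and grips with 3 to 60 N. Pads are 19 mm wide; open, the fingers measure 117 mm over their backs; the gripper's body (75 mm by 190 mm) begins 51 mm behind the grasp point.
Start: joints at [-1.219, 0.332, -0.065, 1.46, 0.022, 1.35, -0.088], TCP at [0.229, 0.582, 0.405] pointing down, gripper open.
Joint ranges: [-2.6, 2.6], [-0.5, 2.12], [-1.47, 1.34], [0.16, 2.42], [-1.27, 4.41], [0.06, 2.06], [-2.6, 2.6]. Speed limits (rad/s): [2.22, 2.22, 2.79, 2.79, 3.14, 3.14, 3.14].

## Interface

Orientations are given as a unit quaternion [x, y, z, w].
In Python, from bench import telemetry, imaging, job, r gives the robot as it stands.
- The arm moves only by the tool move_arm, never from a script. Its argument "steps" is a list of rows, each an object of numbers: "dx", "dy", "dz": the shift along the tool's x, y, z in cm; "spin": the turn about the tool's z in rad. In form: [{"dx": .., "dy": .., "dz": .., "spin": ..}, ...]. A call has 1 to 12 rows; each row shifts and turns the commanded pose from where the row before left it, along the tool's axes as they then stand; what a row does not reach is not made up. A row lasts 1/10 s, in which the tool goes at most 50 mm and 8.59 degrees, less where a joint would pass 70% of its speed; a pose out of reach is approached as far as the arm can. A call with a gripper value outside its range is refused whole. "claw" is the finger opening in cm, from 0 to 8.7, set as the call begins (left out, the last holds). The fingers move at their own pace and stop on an object; "squeeze" is the grip in N (left out, the last holds). Time passes only in rows, so rows that do not move let the fingers close. It gives the time, the measured TCP pose, the force, the opening and the grip force at its end, in the units of the state.
- telemetry.read_state(): the state, without advancing time (a new reading comes with each control period).
- imaging.camera(name): name is "scene" or "side" or "wrist"; returns a dict with "img" (420x560x3 uint8, red, green, blue), "camera_matrix" (3x3 intrinsics, pixels), "R" (3x3) and "t" (3): a world point X has camera coordinates R X + t. Camera axes: x right, y down, z forward; pixel columns grow to the right and rows downward; lengths in m; the calibration is good to about 2 mm. A picture is of the moment at which its call begins. There is no depth.
- job.close_job(): hands the job in; it is judged then, once.
The state is a dict: "time": time; "joint_positions": joint angles; "joint_vel": joint speeds; "joint_torque": joint torques, N m; "ee_pos": TCP position; "eef_rot": TCP orientation; "ft_force": force on the tool from outside, world axes, zero at the start; "torque": the same for the moment, N m; "width": finger opening in m; "grip_force": force on a finger pad.
Only numpy, scipy, OpenCV 4.12 (cv2) and the standard library are available. Lean on these libraries where they do the work, as an engineer would, in place of code of your own. Each camera call takes 0.05 s, during which the arm holds its last target. There are 200 camera calls.

## Working session

There is one attempt and no reset: what is moved stays moved. The work goes in short steps, Python scripts to look and compute and a tool call to move; the robot and the scene stay as the last step left them, time stands still between calls to the robot, and variables do not carry over. Pictures are saved under pics/ and viewed, at most 14 in all, crops included, and the job is handed in when it is done.

Besides the shell and the picture viewer there is one more tool, called after "Call:" as a command line: name --argument value ..., lists and objects as JSON in quotes. move_arm: Moves the arm, as the interface text tells. Its arguments: {"type":"object","properties":{"steps":{"type":"array","items":{"type":"object","properties":{"dx":{"type":"number"},"dy":{"type":"number"},"dz":{"type":"number"},"spin":{"type":"number"}}}},"claw":{"type":"number"},"squeeze":{"type":"number"}},"required":["steps"]}

```bash
mkdir -p pics && cat > h.py <<'E'
import numpy as np, cv2, json
from bench import telemetry, imaging, job, r
from scipy.spatial.transform import Rotation as Ro
def snap(cam,name,crop=None,scale=1):
    c=imaging.camera(cam); im=cv2.cvtColor(c["img"],cv2.COLOR_RGB2BGR)
    np.savez('pics/'+name+'.npz',K=c["camera_matrix"],R=c["R"],t=c["t"]); cv2.imwrite('pics/'+name+'_full.png',im)
    if crop: x0,y0,x1,y1=crop; im=im[y0:y1,x0:x1]
    if scale!=1: im=cv2.resize(im,None,fx=scale,fy=scale,interpolation=cv2.INTER_CUBIC)
    cv2.imwrite('pics/'+name+'.png',im)
def cal(name):
    c=np.load('pics/'+name+'.npz'); return c['K'],c['R'],c['t'].ravel()
def ray(name,u,v,z):
    K,R,t=cal(name); o=-R.T@t; d=R.T@np.linalg.solve(K,[u,v,1.]); return o+d*(z-o[2])/d[2]
def pix(name,X):
    K,R,t=cal(name); p=K@(R@np.array(X,float)+t); return p[:2]/p[2]
def tri(*obs):
    A=[];b=[]
    for n,u,v in obs:
        K,R,t=cal(n); P=K@np.c_[R,t]
        for q,row in ((u,0),(v,1)): w=P[row]-q*P[2]; A.append(w[:3]); b.append(-w[3])
    return np.linalg.lstsq(np.array(A),np.array(b),rcond=None)[0]
def st():
    s=telemetry.read_state(); R=Ro.from_quat(s["eef_rot"]).as_matrix()
    return s,np.array(s["ee_pos"]),R
def go(target,yaw=None):
    "target TCP world -> cm in tool axes"
    s,p,R=st(); return np.round(R.T@(np.array(target)-p)*100,2)
E
python3 - <<'E'
from h import *
snap('scene','s0',scale=1.42); snap('side','d0',scale=1.42)
s,p,R=st(); print(s['time'],p,R.round(3).tolist(),r.tips_ahead,s['width'],s['ft_force'])
for n in('s0','d0'): K,R,t=cal(n); print(K.round(1).tolist(),(-R.T@t).round(3))
E
```

```text
0.1 [0.22875114 0.58151229 0.40402684] [[-0.931, 0.366, -0.0], [0.366, 0.931, -0.001], [-0.0, -0.001, -1.0]] 0.1822 0.08698100621816256 [-0.50152106  0.62862672 -0.86379539]
[[394.3, 0.0, 282.2], [0.0, 394.3, 210.7], [0.0, 0.0, 1.0]] [ 0.795 -0.439  0.777]
[[388.0, 0.0, 287.1], [0.0, 388.0, 208.6], [0.0, 0.0, 1.0]] [ 0.214 -0.522  0.66 ]
```

View pics/s0.png

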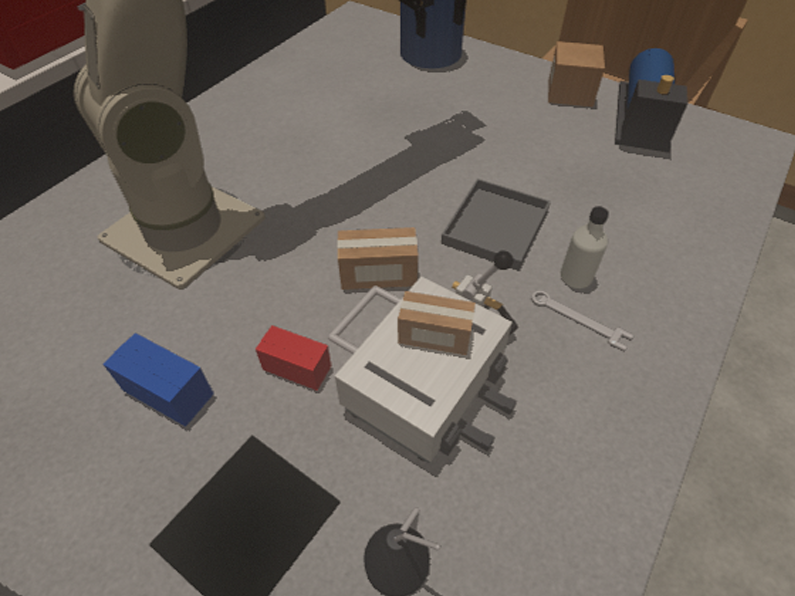

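View pics/d0.png

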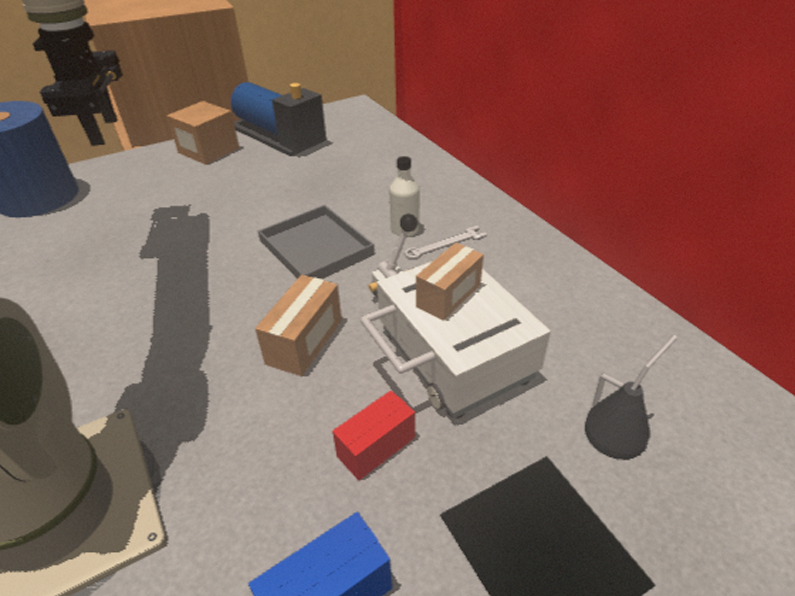

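Carton candidates (scene, 1.42x): the tan one on the lid (437,322), a larger tan one on the bench (378,260), a far brown box (577,75), blue (160,380) and red (293,357). I choose the one on the lid and check it in a crop.

```bash
python3 - <<'E'
import cv2,numpy as np
a=cv2.imread('pics/s0_full.png')[150:340,225:385]; b=cv2.imread('pics/d0_full.png')[120:310,240:400]
im=np.hstack([cv2.resize(q,None,fx=2.5*1,fy=2.5,interpolation=cv2.INTER_CUBIC) for q in(a,b)])
cv2.imwrite('pics/c1.png',im); print(im.shape)
E
```

```text
(475, 800, 3)
```

View pics/c1.png

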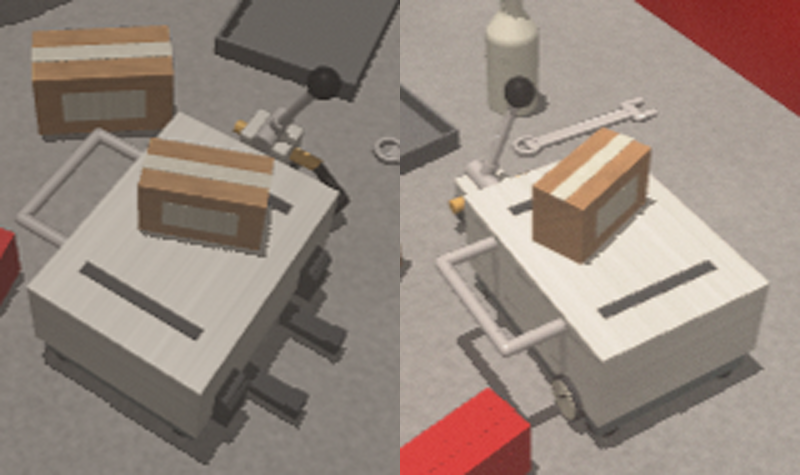

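The crop confirms that the smaller tan carton, with top centre at about (207,167) in the left half, stands on the lid. The lid corners, knob (323,83) and handle bar ends (98,133) and (20,217) are clear.

```bash
python3 - <<'E'
from h import *
L=lambda u,v:('s0',225+u/2.5,150+v/2.5)
D=lambda u,v:('d0',240+(u-400)/2.5,120+v/2.5)
def P(n,*o): print(n,*[np.round(q,4) for q in o])
for n,l,d in [('lidNR',(30,290),(603,360)),('lidFR',(205,393),(768,285)),('lidNL',(178,112),(458,182))]:
  P(n,ray(*L(*l),.11),ray(*D(*d),.11),tri(L(*l),D(*d)))
P('lidFL',ray(*L(340,187),.11))
P('knob',tri(L(323,83),D(519,92)))
P('pivot',tri(L(276,128),D(485,172)))
P('bar',tri(L(98,133),D(440,262)),tri(L(20,217),D(505,350)))
for q in [(150,140),(273,160),(265,195),(140,175)]: P('ctop s',ray(*L(*q),.17))
for q in [(533,190),(605,130),(650,148),(585,208)]: P('ctop d',ray(*D(*q),.17))
for q in [(477,181),(550,205),(520,268),(443,240)]: P('tray s',ray('s0',q[0]/1.42,q[1]/1.42,.025))
for q in [(325,207),(374,248),(308,278),(259,238)]: P('tray d',ray('d0',q[0]/1.42,q[1]/1.42,.025))
for q in [(253,436),(339,501),(151,545)]: P('mat s',ray('s0',q[0]/1.42,q[1]/1.42,.004))
for q in [(547,458),(654,585),(441,515)]: P('mat d',ray('d0',q[0]/1.42,q[1]/1.42,.004))
E
```

```text
lidNR [ 0.5055 -0.1537  0.11  ] [ 0.5051 -0.1536  0.11  ] [ 0.5053 -0.1534  0.1096]
lidFR [ 0.6639 -0.1535  0.11  ] [ 0.6607 -0.159   0.11  ] [ 0.6638 -0.1543  0.1066]
lidNL [0.5056 0.0657 0.11  ] [0.5137 0.0847 0.11  ] [0.5072 0.0644 0.1208]
lidFL [0.6642 0.0688 0.11  ]
knob [0.6091 0.1366 0.1436]
pivot [0.5718 0.1394 0.0587]
bar [0.4554 0.0112 0.1013] [ 0.4526 -0.0992  0.1009]
ctop s [ 0.5285 -0.0171  0.17  ]
ctop s [0.6204 0.0184 0.17  ]
ctop s [ 0.6314 -0.015   0.17  ]
ctop s [ 0.541  -0.0509  0.17  ]
ctop d [ 0.5266 -0.0217  0.17  ]
ctop d [0.6208 0.0138 0.17  ]
ctop d [ 0.638  -0.0267  0.17  ]
ctop d [ 0.5492 -0.0614  0.17  ]
tray s [0.4285 0.4176 0.025 ]
tray s [0.5854 0.4315 0.025 ]
tray s [0.6081 0.2453 0.025 ]
tray s [0.4559 0.2309 0.025 ]
tray d [0.5797 0.4313 0.025 ]
tray d [0.5982 0.2474 0.025 ]
tray d [0.4532 0.2309 0.025 ]
tray d [0.4206 0.3974 0.025 ]
mat s [ 0.4159 -0.2551  0.004 ]
mat s [ 0.5802 -0.2625  0.004 ]
mat s [ 0.4084 -0.4422  0.004 ]
mat d [ 0.5816 -0.2658  0.004 ]
mat d [ 0.5739 -0.4507  0.004 ]
mat d [ 0.4157 -0.2576  0.004 ]
```

Call:
move_arm --steps '[{"spin":0.149},{"spin":0.149},{"spin":0.149},{"spin":0.149},{"spin":0.149},{"spin":0.149},{"spin":0.149},{"spin":0.15},{"spin":0}]' --claw 8.7

```text
$.steps[0]: bad value
```

Call:
move_arm --steps '[{"dx":-4.3,"dy":2.5},{"dx":-4.3,"dy":2.5},{"dx":-4.3,"dy":2.5},{"dx":-4.3,"dy":2.5},{"dx":-4.3,"dy":2.5},{"dx":-4.3,"dy":2.5},{"dx":-4.3,"dy":2.5},{"dx":-4.3,"dy":2.5},{"dx":-4.3,"dy":2.5},{"dx":-4.3,"dy":2.5},{"dx":-4.3,"dy":2.5},{}]'

```text
$.steps[0]: bad value
```

Call:
move_arm --steps '[{"dx":0,"dy":0,"dz":0,"spin":0.149},{"dx":0,"dy":0,"dz":0,"spin":0.149},{"dx":0,"dy":0,"dz":0,"spin":0.149},{"dx":0,"dy":0,"dz":0,"spin":0.149},{"dx":0,"dy":0,"dz":0,"spin":0.149},{"dx":0,"dy":0,"dz":0,"spin":0.149},{"dx":0,"dy":0,"dz":0,"spin":0.149},{"dx":0,"dy":0,"dz":0,"spin":0.149}]' --claw 8.7

```text
time: 0.9
ee_pos: [0.2288, 0.5815, 0.4043]
eef_rot: [0.708, 0.706, -0.0, 0.0]
ft_force: [-0.5, 0.7, -0.1]
width: 0.0873
grip_force: 0.0
```

Call:
move_arm --steps '[{"dx":-4.3,"dy":2.5,"dz":0,"spin":0},{"dx":-4.3,"dy":2.5,"dz":0,"spin":0},{"dx":-4.3,"dy":2.5,"dz":0,"spin":0},{"dx":-4.3,"dy":2.5,"dz":0,"spin":0},{"dx":-4.3,"dy":2.5,"dz":0,"spin":0},{"dx":-4.3,"dy":2.5,"dz":0,"spin":0},{"dx":-4.3,"dy":2.5,"dz":0,"spin":0},{"dx":-4.3,"dy":2.5,"dz":0,"spin":0},{"dx":-4.3,"dy":2.5,"dz":0,"spin":0},{"dx":-4.3,"dy":2.5,"dz":0,"spin":0},{"dx":-4.3,"dy":2.5,"dz":0,"spin":0},{"dx":0,"dy":0,"dz":0,"spin":0}]'

```text
time: 2.1
ee_pos: [0.5078, 0.1029, 0.4049]
eef_rot: [0.709, 0.705, -0.0, 0.001]
ft_force: [-0.3, -0.3, -0.3]
width: 0.0871
grip_force: 0.0
```

Call:
move_arm --steps '[{"dx":0,"dy":0,"dz":0,"spin":0.149},{"dx":0,"dy":0,"dz":0,"spin":0.149},{"dx":0,"dy":0,"dz":0,"spin":0.149},{"dx":0,"dy":0,"dz":0,"spin":0.149},{"dx":0,"dy":0,"dz":0,"spin":0.149},{"dx":0,"dy":0,"dz":0,"spin":0.149},{"dx":0,"dy":0,"dz":0,"spin":0.149},{"dx":0,"dy":0,"dz":0,"spin":0.149},{"dx":0,"dy":0,"dz":0,"spin":0.014},{"dx":0,"dy":0,"dz":0,"spin":0}]'

```text
time: 3.1
ee_pos: [0.5056, 0.1099, 0.4045]
eef_rot: [0.983, 0.185, -0.0, -0.0]
ft_force: [-0.2, 0.5, 0.4]
width: 0.0868
grip_force: 0.0
```

Call:
move_arm --steps '[{"dx":0.8,"dy":4.9,"dz":0,"spin":0},{"dx":0.8,"dy":4.9,"dz":0,"spin":0},{"dx":0.7,"dy":4.9,"dz":0,"spin":0},{"dx":0,"dy":0,"dz":0,"spin":0}]'

```text
time: 3.5
ee_pos: [0.5812, -0.0259, 0.4046]
eef_rot: [0.983, 0.181, -0.0, 0.002]
ft_force: [-0.4, 0.3, -0.1]
width: 0.0873
grip_force: 0.0
```

```bash
python3 - <<'E'
from h import *
snap('wrist','w1',scale=1.42)
s,p,R=st(); print(p,R[:,0],s['joint_positions'])
K,R,t=cal('w1'); print((-R.T@t).round(3),R.round(2).tolist())
E
```

```text
[ 0.58066525 -0.02261549  0.40438249] [ 0.93354963  0.35844659 -0.00106075] [-0.61099037  0.26790603  0.6888298   1.61450505 -0.17231163  1.32205539
 -1.10125695]
[0.658 0.005 0.386] [[0.36, -0.93, 0.0], [-0.89, -0.34, 0.31], [-0.28, -0.11, -0.95]]
```

View pics/w1.png

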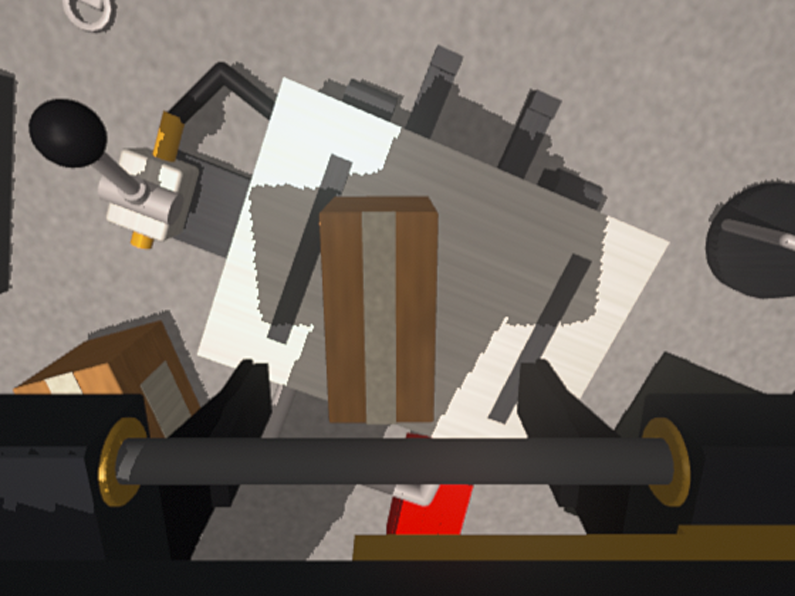

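The wrist view shows the carton top at about (320–437, 212–423), square to and centred between the fingers.

```bash
python3 - <<'E'
from h import *
for q in[(320,212),(437,212),(436,423),(329,423)]: print(ray('w1',q[0]/1.42,q[1]/1.42,.17).round(4))
a=np.mean([ray('w1',u/1.42,v/1.42,.17) for u,v in[(320,212),(437,212),(436,423),(329,423)]],0); print(a)
print(go([a[0],a[1],.309]))
print('knob z guess',[ray('w1',67/1.42,133/1.42,z).round(3) for z in(.143,.15)])
for q in[(283,78),(670,242),(198,355)]: print('lid',ray('w1',q[0]/1.42,q[1]/1.42,.11).round(4))
E
```

```text
[0.6189 0.0217 0.17  ]
[ 0.6363 -0.024   0.17  ]
[ 0.5432 -0.0616  0.17  ]
[ 0.5252 -0.0138  0.17  ]
[ 0.58091315 -0.01942283  0.17      ]
[ 0.15 -0.31  9.54]
knob z guess [array([0.607, 0.141, 0.143]), array([0.609, 0.137, 0.15 ])]
lid [0.6642 0.0643 0.11  ]
lid [ 0.6602 -0.157   0.11  ]
lid [0.504  0.0667 0.11  ]
```

Call:
move_arm --steps '[{"dx":0.1,"dy":-0.3,"dz":3.5,"spin":0},{"dx":0,"dy":0,"dz":3.5,"spin":0},{"dx":0,"dy":0,"dz":2.5,"spin":0},{"dx":0,"dy":0,"dz":0,"spin":0}]'

```text
time: 3.95
ee_pos: [0.5786, -0.0143, 0.3065]
eef_rot: [0.983, 0.186, -0.003, -0.0]
ft_force: [-0.6, 0.0, 0.1]
width: 0.0868
grip_force: 0.0
```

Call:
move_arm --steps '[{"dx":0,"dy":0,"dz":0,"spin":0},{"dx":0,"dy":0,"dz":0,"spin":0},{"dx":0,"dy":0,"dz":0,"spin":0},{"dx":0,"dy":0,"dz":0,"spin":0},{"dx":0,"dy":0,"dz":0,"spin":0},{"dx":0,"dy":0,"dz":0,"spin":0}]' --claw 3.5 --squeeze 20

```text
time: 4.55
ee_pos: [0.5803, -0.0165, 0.3104]
eef_rot: [0.983, 0.183, 0.001, 0.0]
ft_force: [1.6, -3.0, 3.2]
width: 0.0497
grip_force: 20.0
```

Call:
move_arm --steps '[{"dx":0,"dy":0,"dz":-2,"spin":0},{"dx":0,"dy":0,"dz":-3,"spin":0},{"dx":-2.5,"dy":3.5,"dz":0,"spin":0},{"dx":-2.5,"dy":3.5,"dz":0,"spin":0},{"dx":-2.5,"dy":3.5,"dz":0,"spin":0},{"dx":-2.5,"dy":3.5,"dz":0,"spin":0},{"dx":-2.5,"dy":3.5,"dz":0,"spin":0},{"dx":-2.5,"dy":3.5,"dz":0,"spin":0},{"dx":-2.5,"dy":3.5,"dz":0,"spin":0},{"dx":-2.5,"dy":3.6,"dz":0,"spin":0},{"dx":0,"dy":0,"dz":0,"spin":0},{"dx":0,"dy":0,"dz":0,"spin":0}]'

```text
time: 5.75
ee_pos: [0.4939, -0.3512, 0.3592]
eef_rot: [0.983, 0.182, -0.0, -0.0]
ft_force: [0.4, 0.5, -1.2]
width: 0.0494
grip_force: 20.0
```

```bash
python3 - <<'E'
from h import *
s,p,R=st(); print(p,R[:,0],s['width'],go([.495,-.348,.206]))
E
```

```text
[ 0.49390841 -0.35117416  0.35919208] [ 9.33755253e-01  3.57911277e-01 -8.03448818e-04] 0.049439572493748425 [ 0.23 -0.24 15.32]
```

Call:
move_arm --steps '[{"dx":0.2,"dy":-0.2,"dz":3.5,"spin":0},{"dx":0,"dy":0,"dz":4,"spin":0},{"dx":0,"dy":0,"dz":4,"spin":0},{"dx":0,"dy":0,"dz":2,"spin":0},{"dx":0,"dy":0,"dz":1,"spin":0},{"dx":0,"dy":0,"dz":0.7,"spin":0},{"dx":0,"dy":0,"dz":0,"spin":0},{"dx":0,"dy":0,"dz":0,"spin":0}]'

```text
time: 6.55
ee_pos: [0.4964, -0.3476, 0.2088]
eef_rot: [0.983, 0.184, 0.001, 0.0]
ft_force: [-0.0, -0.4, -2.7]
width: 0.0503
grip_force: 20.0
```

Call:
move_arm --steps '[{"dx":0,"dy":0,"dz":0,"spin":0},{"dx":0,"dy":0,"dz":0,"spin":0},{"dx":0,"dy":0,"dz":0,"spin":0},{"dx":0,"dy":0,"dz":0,"spin":0},{"dx":0,"dy":0,"dz":0,"spin":0},{"dx":0,"dy":0,"dz":0,"spin":0}]' --claw 8.7

```text
time: 7.15
ee_pos: [0.4959, -0.3476, 0.2077]
eef_rot: [0.983, 0.183, 0.0, -0.0]
ft_force: [0.0, -0.0, -0.2]
width: 0.0847
grip_force: 0.0
```

Call:
move_arm --steps '[{"dx":0,"dy":0,"dz":-3,"spin":0},{"dx":0,"dy":0,"dz":-4,"spin":0},{"dx":0,"dy":0,"dz":-4.5,"spin":0},{"dx":0,"dy":0,"dz":-4.5,"spin":0},{"dx":0,"dy":0,"dz":-4,"spin":0},{"dx":0,"dy":0,"dz":0,"spin":0.12},{"dx":0,"dy":0,"dz":0,"spin":0.12},{"dx":0,"dy":0,"dz":0,"spin":0.126},{"dx":0,"dy":0,"dz":0,"spin":0}]'

```text
time: 8.05
ee_pos: [0.4959, -0.3475, 0.4076]
eef_rot: [1.0, 0.0, -0.0, -0.0]
ft_force: [-0.5, -0.6, 0.4]
width: 0.0867
grip_force: 0.0
```

```bash
python3 - <<'E'
from h import *
snap('scene','s1',scale=1.42)
s,p,R=st(); print(s['time'],p,R[:,0])
print('oilcan',ray('s1',395/1.42,540/1.42,.1))
E
```

```text
8.1 [ 0.49589246 -0.34746384  0.40761033] [ 9.99985450e-01  5.38653646e-03 -2.90575336e-04]
oilcan [ 0.68792122 -0.28514558  0.1       ]
```

View pics/s1.png

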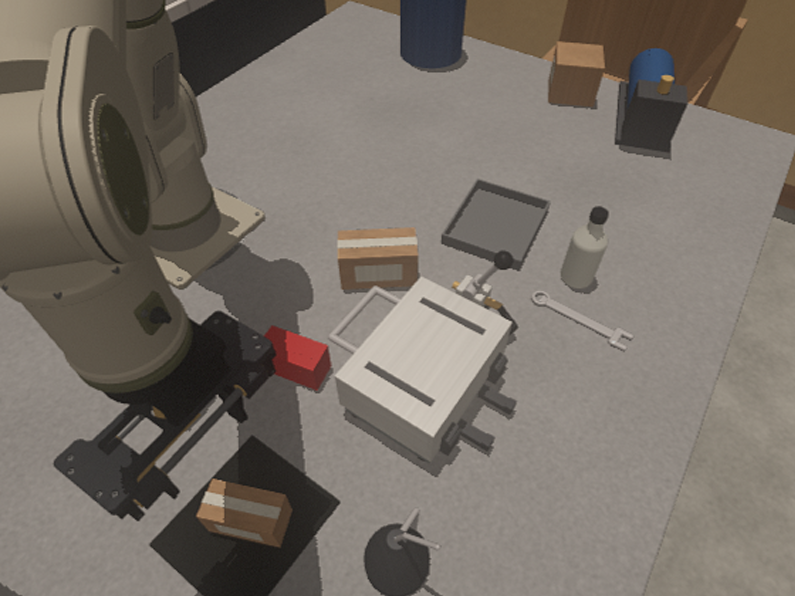

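The carton lies on the mat, at about (245,513), well inside its outline. Next is the lever.

```bash
python3 - <<'E'
from h import *
for z in(.05,.06): print('pivot', ray('w1',143/1.42,190/1.42,z).round(3), ray('s0',225+272/2.5,150+133/2.5,z).round(3),ray('d0',240+(483-400)/2.5,120+172/2.5,z).round(3))
print('knob',tri(('w1',67/1.42,133/1.42),('s0',225+323/2.5,150+83/2.5),('d0',240+119/2.5,120+92/2.5)))
E
```

```text
pivot [0.57  0.142 0.05 ] [0.569 0.138 0.05 ] [0.575 0.152 0.05 ]
pivot [0.573 0.137 0.06 ] [0.572 0.13  0.06 ] [0.569 0.141 0.06 ]
knob [0.60876542 0.13866473 0.14311856]
```

Call:
move_arm --steps '[{"dx":1.0,"dy":-4.4,"dz":0,"spin":0},{"dx":1.0,"dy":-4.4,"dz":0,"spin":0},{"dx":1.0,"dy":-4.4,"dz":0,"spin":0},{"dx":1.0,"dy":-4.4,"dz":0,"spin":0},{"dx":1.0,"dy":-4.4,"dz":0,"spin":0},{"dx":1.0,"dy":-4.4,"dz":0,"spin":0},{"dx":1.0,"dy":-4.4,"dz":0,"spin":0},{"dx":1.0,"dy":-4.4,"dz":0,"spin":0},{"dx":1.0,"dy":-4.4,"dz":0,"spin":0},{"dx":1.0,"dy":-4.4,"dz":0,"spin":0},{"dx":1.2,"dy":-4.6,"dz":0,"spin":0},{"dx":0,"dy":0,"dz":0,"spin":0}]'

```text
time: 9.3
ee_pos: [0.6065, 0.1471, 0.4065]
eef_rot: [1.0, 0.009, -0.001, -0.001]
ft_force: [-1.3, 0.7, -0.6]
width: 0.0868
grip_force: 0.0
```

Call:
move_arm --steps '[{"dx":0,"dy":0,"dz":3,"spin":0},{"dx":0,"dy":0,"dz":3,"spin":0},{"dx":0,"dy":0,"dz":0,"spin":0},{"dx":0,"dy":0,"dz":0,"spin":0}]'

```text
time: 9.7
ee_pos: [0.6066, 0.1385, 0.3483]
eef_rot: [1.0, 0.002, -0.0, 0.0]
ft_force: [1.0, 0.4, 1.2]
width: 0.0868
grip_force: 0.0
```

Call:
move_arm --steps '[{"dx":0.1,"dy":0,"dz":2.1,"spin":0},{"dx":0,"dy":0,"dz":2,"spin":0},{"dx":0,"dy":0,"dz":0,"spin":0},{"dx":0,"dy":0,"dz":0,"spin":0}]'

```text
time: 10.1
ee_pos: [0.608, 0.1387, 0.3085]
eef_rot: [1.0, 0.002, 0.001, -0.0]
ft_force: [0.3, 0.3, 0.8]
width: 0.0869
grip_force: 0.0
```

Call:
move_arm --steps '[{"dx":0,"dy":0,"dz":0,"spin":0},{"dx":0,"dy":0,"dz":0,"spin":0},{"dx":0,"dy":0,"dz":0,"spin":0},{"dx":0,"dy":0,"dz":0,"spin":0},{"dx":0,"dy":0,"dz":0,"spin":0},{"dx":0,"dy":0,"dz":0,"spin":0},{"dx":0,"dy":0,"dz":0,"spin":0},{"dx":0,"dy":0,"dz":0,"spin":0}]' --claw 1.5 --squeeze 12

```text
time: 10.9
ee_pos: [0.6075, 0.1389, 0.3067]
eef_rot: [1.0, 0.001, -0.0, -0.0]
ft_force: [-0.5, 6.6, -0.1]
width: 0.0308
grip_force: 4.4
```

Call:
move_arm --steps '[{"dx":0,"dy":-0.2,"dz":0,"spin":0},{"dx":-1.7,"dy":0,"dz":-0.5,"spin":0},{"dx":-2.0,"dy":0,"dz":-0.2,"spin":0},{"dx":-2.0,"dy":0,"dz":0.2,"spin":0},{"dx":-1.9,"dy":0,"dz":0.6,"spin":0},{"dx":-1.75,"dy":0,"dz":0.95,"spin":0},{"dx":-0.95,"dy":0,"dz":0.7,"spin":0},{"dx":0,"dy":0,"dz":0,"spin":0},{"dx":0,"dy":0,"dz":0,"spin":0},{"dx":0,"dy":0,"dz":0,"spin":0}]'

```text
time: 11.9
ee_pos: [0.5037, 0.1416, 0.2894]
eef_rot: [1.0, 0.002, -0.001, -0.001]
ft_force: [-7.5, 3.5, 6.8]
width: 0.029
grip_force: 12.0
```

```bash
python3 - <<'E'
from h import *
snap('side','d2',(180,60,460,270),2.8)
s,p,R=st(); print(s['time'],p,s['ft_force'],s['width'])
E
```

```text
11.95 [0.5037018  0.14160432 0.28943131] [-7.8086879   3.47269101  6.76029934] 0.028592385840232867
```

View pics/d2.png

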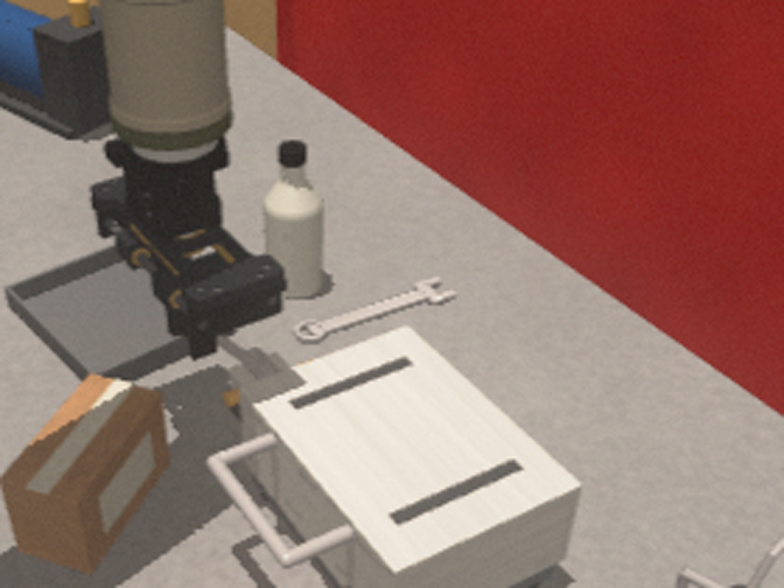

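The gripper holds the knob with the lever leaning towards the robot (knob at about (205,345)). I release and check.

Call:
move_arm --steps '[{"dx":0,"dy":0,"dz":0,"spin":0},{"dx":0,"dy":0,"dz":0,"spin":0},{"dx":0,"dy":0,"dz":0,"spin":0},{"dx":0,"dy":0,"dz":0,"spin":0},{"dx":0,"dy":0,"dz":0,"spin":0},{"dx":0,"dy":0,"dz":-3,"spin":0},{"dx":0,"dy":0,"dz":-4,"spin":0},{"dx":0,"dy":0,"dz":-4,"spin":0},{"dx":-1.5,"dy":4.5,"dz":0,"spin":0},{"dx":-1.5,"dy":4.5,"dz":0,"spin":0},{"dx":-2,"dy":4.5,"dz":0,"spin":0},{"dx":0,"dy":0,"dz":0,"spin":0}]' --claw 8.7

```text
time: 13.15
ee_pos: [0.4533, -0.001, 0.3994]
eef_rot: [1.0, -0.003, -0.0, -0.001]
ft_force: [-0.3, 0.8, 0.1]
width: 0.0867
grip_force: 0.0
```

```bash
python3 - <<'E'
from h import *
snap('wrist','w3',scale=1.42); snap('scene','s3',(200,100,400,300),3)
s,p,R=st(); print(s['time'],p,R[:,0],s['ft_force'],s['width'])
E
```

```text
13.25 [0.45463178 0.00438882 0.39952209] [9.99999302e-01 8.86513617e-04 7.80631929e-04] [0.0746585  0.29771606 0.00930625] 0.08695192161733734
```

View pics/w3.png

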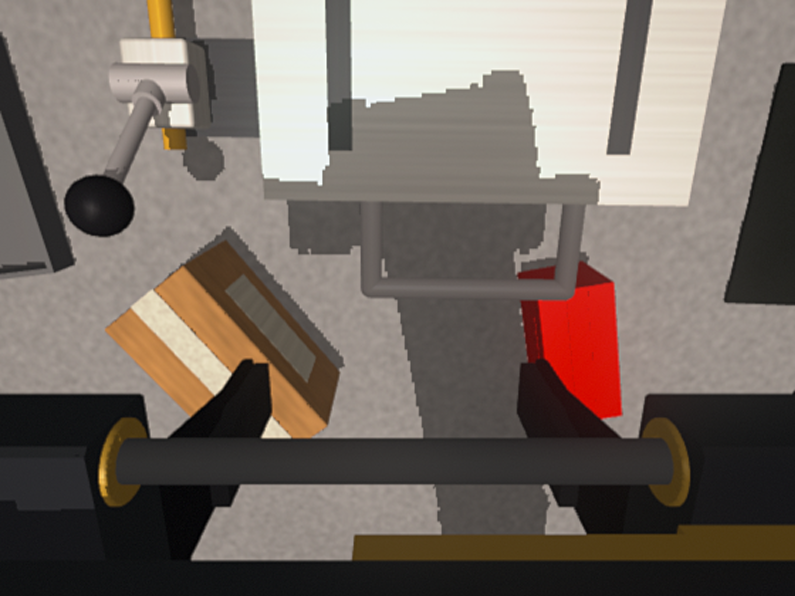

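The wrist view shows the lever pulled over (knob at (99,206), near side of its pivot at (150,90)), and the handle bar from (362,290) to (575,290).

```bash
python3 - <<'E'
from h import *
print('knob',ray('w3',99/1.42,206/1.42,.123), 'bar',ray('w3',368/1.42,290/1.42,.098),ray('w3',572/1.42,290/1.42,.098))
print('lid near',ray('w3',264/1.42,194/1.42,.11),ray('w3',690/1.42,206/1.42,.11))
E
```

```text
knob [0.50325972 0.14655922 0.123     ] bar [0.45141078 0.01504561 0.098     ] [ 0.45073905 -0.10194575  0.098     ]
lid near [0.50727402 0.06721929 0.11      ] [ 0.49977411 -0.15464237  0.11      ]
```

Call:
move_arm --steps '[{"dx":0,"dy":2.4,"dz":0,"spin":0},{"dx":0,"dy":2.4,"dz":0,"spin":0},{"dx":0,"dy":0,"dz":0,"spin":-0.149},{"dx":0,"dy":0,"dz":0,"spin":-0.149},{"dx":0,"dy":0,"dz":0,"spin":-0.149},{"dx":0,"dy":0,"dz":0,"spin":-0.149},{"dx":0,"dy":0,"dz":0,"spin":-0.149},{"dx":0,"dy":0,"dz":0,"spin":-0.149},{"dx":0,"dy":0,"dz":0,"spin":-0.149},{"dx":0,"dy":0,"dz":0,"spin":-0.149},{"dx":0,"dy":0,"dz":0,"spin":-0.149},{"dx":0,"dy":0,"dz":0,"spin":-0.149}]' --claw 3.2

```text
time: 14.45
ee_pos: [0.4555, -0.0412, 0.3993]
eef_rot: [0.731, 0.682, -0.0, 0.0]
ft_force: [-0.3, -0.2, -1.1]
width: 0.0319
grip_force: 0.0
```

Call:
move_arm --steps '[{"dx":0,"dy":0,"dz":0,"spin":-0.08},{"dx":0,"dy":0,"dz":3,"spin":0},{"dx":0,"dy":0,"dz":3,"spin":0},{"dx":0,"dy":0,"dz":0,"spin":0},{"dx":0,"dy":0,"dz":0,"spin":0}]'

```text
time: 14.95
ee_pos: [0.4554, -0.0419, 0.3398]
eef_rot: [0.706, 0.708, -0.001, 0.0]
ft_force: [1.4, 0.0, 1.0]
width: 0.0317
grip_force: 0.0
```

```bash
python3 - <<'E'
from h import *
s,p,R=st(); print(s['time'],p,R[:,0],s['width'],s['joint_positions'].round(2),go([.455,-.044,.262]))
E
```

```text
14.95 [ 0.45539651 -0.04187936  0.3398236 ] [-0.00278151  0.99999444 -0.00184101] 0.03171790424664375 [-1.12 -0.07  1.1   2.01  0.07  1.16 -0.04] [-0.2  -0.04  7.78]
```

Call:
move_arm --steps '[{"dx":-0.2,"dy":-0.1,"dz":2.6,"spin":0},{"dx":0,"dy":0,"dz":2.6,"spin":0},{"dx":0,"dy":0,"dz":2.4,"spin":0},{"dx":0,"dy":0,"dz":0,"spin":0},{"dx":0,"dy":0,"dz":0,"spin":0}]'

```text
time: 15.45
ee_pos: [0.4547, -0.0446, 0.2645]
eef_rot: [0.706, 0.708, -0.0, 0.0]
ft_force: [0.0, 0.8, 0.1]
width: 0.0317
grip_force: 0.0
```

Call:
move_arm --steps '[{"dx":0,"dy":0,"dz":0,"spin":0},{"dx":0,"dy":0,"dz":0,"spin":0},{"dx":0,"dy":0,"dz":0,"spin":0},{"dx":0,"dy":0,"dz":0,"spin":0}]' --claw 0.5 --squeeze 25

```text
time: 15.85
ee_pos: [0.4542, -0.0446, 0.2638]
eef_rot: [0.706, 0.708, 0.001, -0.0]
ft_force: [-3.3, 1.0, 7.4]
width: 0.0109
grip_force: 25.0
```

```bash
python3 -c "
import numpy as np
th=np.r_[0,.06,np.arange(.15,1.79,.15),1.8]; f=th+.2247; x=-21.54*np.cos(f); z=21.54*np.sin(f)
for a,b,c in zip(th[1:],np.diff(x),-np.diff(z)): print(round(a,2),round(b,2),round(c,2))
print(.664+x/100,.05+z/100)"
```

```text
0.06 0.33 -1.25
0.15 0.63 -1.83
0.3 1.4 -2.91
0.45 1.82 -2.66
0.6 2.2 -2.36
0.75 2.53 -2.01
0.9 2.8 -1.61
1.05 3.01 -1.17
1.2 3.15 -0.71
1.35 3.22 -0.23
1.5 3.22 0.25
1.65 3.14 0.73
1.8 3.0 1.19
[0.45401494 0.45727072 0.463545   0.47757684 0.49579535 0.51779137
 0.54307092 0.57106628 0.60114873 0.63264268 0.66484085 0.69702014
 0.72845786 0.758448  ] [0.09799412 0.1104993  0.12883497 0.15790536 0.18455243 0.20817774
 0.22825072 0.24432057 0.2560264  0.26310532 0.26539836 0.26285401
 0.25552942 0.24358909]
```

Call:
move_arm --steps '[{"dx":0,"dy":0.3,"dz":-1.25,"spin":0},{"dx":0,"dy":0.6,"dz":-1.8,"spin":0},{"dx":0,"dy":1.4,"dz":-2.9,"spin":0},{"dx":0,"dy":1.8,"dz":-2.65,"spin":0},{"dx":0,"dy":2.2,"dz":-2.35,"spin":0},{"dx":0,"dy":0,"dz":0,"spin":0}]'

```text
time: 16.45
ee_pos: [0.518, -0.0455, 0.3759]
eef_rot: [0.707, 0.707, -0.001, -0.0]
ft_force: [-19.1, 1.0, 17.0]
width: 0.0113
grip_force: 25.0
```

Call:
move_arm --steps '[{"dx":0,"dy":-0.2,"dz":-0.2,"spin":0},{"dx":0,"dy":0,"dz":0,"spin":0}]'

```text
time: 16.65
ee_pos: [0.5155, -0.0452, 0.375]
eef_rot: [0.707, 0.707, 0.001, 0.002]
ft_force: [11.0, -5.7, -13.6]
width: 0.011
grip_force: 25.0
```

Call:
move_arm --steps '[{"dx":0,"dy":0.1,"dz":0.1,"spin":0},{"dx":0,"dy":2.5,"dz":-2.0,"spin":0},{"dx":0,"dy":2.8,"dz":-1.6,"spin":0},{"dx":0,"dy":3.0,"dz":-1.2,"spin":0},{"dx":0,"dy":0,"dz":0,"spin":0}]'

```text
time: 17.15
ee_pos: [0.6012, -0.0457, 0.424]
eef_rot: [0.707, 0.707, -0.001, 0.002]
ft_force: [-4.6, -1.1, 13.4]
width: 0.0114
grip_force: 25.1
```

Call:
move_arm --steps '[{"dx":0,"dy":3.15,"dz":-0.75,"spin":0},{"dx":0,"dy":3.2,"dz":-0.25,"spin":0},{"dx":0,"dy":3.2,"dz":0.25,"spin":0},{"dx":0,"dy":0,"dz":0,"spin":0}]'

```text
time: 17.55
ee_pos: [0.6967, -0.0461, 0.4293]
eef_rot: [0.707, 0.707, -0.001, 0.002]
ft_force: [0.4, -5.3, 2.2]
width: 0.0112
grip_force: 24.9
```

Call:
move_arm --steps '[{"dx":0,"dy":3.1,"dz":0.7,"spin":0},{"dx":0,"dy":3.0,"dz":1.2,"spin":0},{"dx":0,"dy":0,"dz":0,"spin":0}]'

```text
time: 17.85
ee_pos: [0.7576, -0.0458, 0.4088]
eef_rot: [0.707, 0.707, -0.002, 0.002]
ft_force: [0.8, -5.8, -0.4]
width: 0.011
grip_force: 25.0
```

Call:
move_arm --steps '[{"dx":0,"dy":0,"dz":0,"spin":0},{"dx":0,"dy":0,"dz":0,"spin":0},{"dx":0,"dy":0,"dz":-3,"spin":0},{"dx":0,"dy":0,"dz":-4,"spin":0},{"dx":0,"dy":-4.5,"dz":0,"spin":0},{"dx":0,"dy":-4.5,"dz":0,"spin":0},{"dx":0,"dy":-4.5,"dz":0,"spin":0},{"dx":0,"dy":-4.5,"dz":0,"spin":0},{"dx":0,"dy":-4.5,"dz":0,"spin":0},{"dx":0,"dy":0,"dz":0,"spin":0},{"dx":0,"dy":0,"dz":0,"spin":0},{"dx":0,"dy":0,"dz":0,"spin":0}]' --claw 4.0

```text
time: 19.05
ee_pos: [0.5375, -0.0435, 0.4823]
eef_rot: [0.707, 0.708, 0.0, 0.001]
ft_force: [0.4, -0.5, -0.3]
width: 0.0405
grip_force: 0.0
```

```bash
python3 - <<'E'
from h import *
snap('wrist','w4',scale=1.42); snap('scene','s4',scale=1.42); snap('side','d4',scale=1.42)
s,p,R=st(); print(s['time'],p,R[:,0],s['ft_force'])
E
```

```text
19.2 [ 0.53766935 -0.04441894  0.48187083] [ 7.98918792e-04  9.99993556e-01 -3.49990272e-03] [0.25156312 0.14311353 0.31305555]
```

View pics/s4.png

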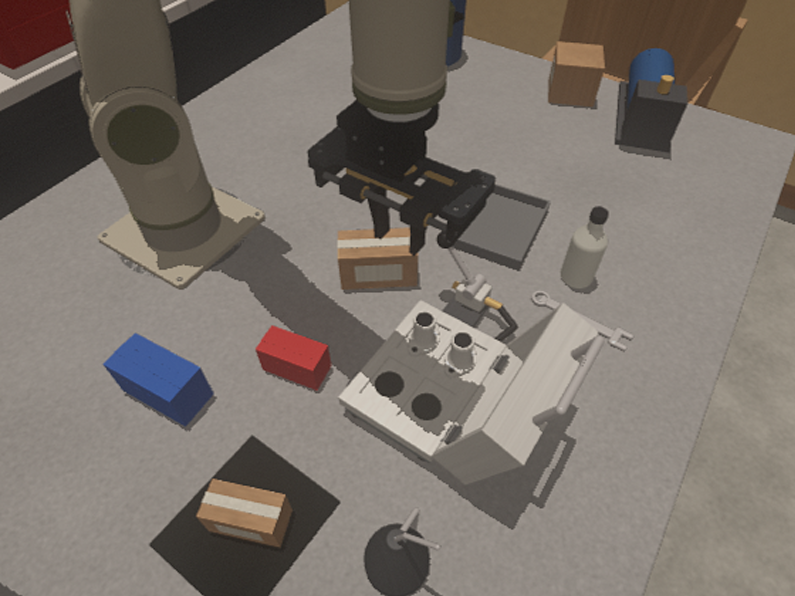

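The lid is open with its handle at (585,380), and two castings stand in the left nests, at (423,328) and (461,348). Two nests look empty; I check from above.

View pics/w4.png

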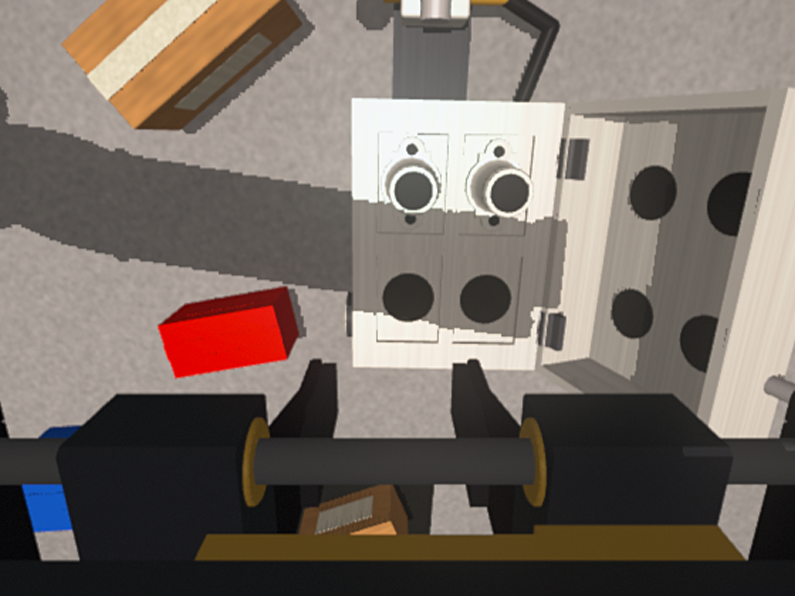

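Two castings only: their necks' tops are at (413,190) and (508,192), and the nests at (408,297) and (485,299) hold nothing.

```bash
python3 - <<'E'
from h import *
for u,v in[(413,190),(508,192)]: print('cast',ray('w4',u/1.42,v/1.42,.1).round(4))
for th in(1.75,1.85,1.95):
  f=th+.2247; print(th,[(pix('s4',[.664-.2154*np.cos(f),y,.05+.2154*np.sin(f)])*1.42).round(0) for y in(.011,-.099)])
E
```

```text
cast [0.55   0.0045 0.1   ]
cast [0.6161 0.0032 0.1   ]
1.75 [array([574., 313.]), array([535., 381.])]
1.85 [array([587., 325.]), array([550., 394.])]
1.95 [array([600., 338.]), array([563., 407.])]
```

Call:
move_arm --steps '[{"dx":0,"dy":0,"dz":0,"spin":-0.149},{"dx":0,"dy":0,"dz":0,"spin":-0.149},{"dx":0,"dy":0,"dz":0,"spin":-0.149},{"dx":0,"dy":0,"dz":0,"spin":-0.149},{"dx":0,"dy":0,"dz":0,"spin":-0.149},{"dx":0,"dy":0,"dz":0,"spin":-0.149},{"dx":0,"dy":0,"dz":0,"spin":-0.149},{"dx":0,"dy":0,"dz":0,"spin":-0.149},{"dx":0,"dy":0,"dz":0,"spin":-0.149},{"dx":0,"dy":0,"dz":0,"spin":-0.149},{"dx":0,"dy":0,"dz":0,"spin":-0.08},{"dx":0,"dy":0,"dz":0,"spin":0}]' --claw 7

```text
time: 20.4
ee_pos: [0.5375, -0.0448, 0.4816]
eef_rot: [0.0, 1.0, -0.001, 0.0]
ft_force: [-0.4, 0.3, -0.2]
width: 0.0701
grip_force: 0.0
```

Call:
move_arm --steps '[{"dx":-2.6,"dy":1.6,"dz":0,"spin":0},{"dx":-2.6,"dy":1.6,"dz":0,"spin":0},{"dx":-2.6,"dy":1.6,"dz":0,"spin":0},{"dx":0,"dy":0,"dz":4.5,"spin":0},{"dx":0,"dy":0,"dz":4.5,"spin":0},{"dx":0,"dy":0,"dz":4.5,"spin":0},{"dx":0,"dy":0,"dz":1.5,"spin":0},{"dx":0,"dy":0,"dz":0,"spin":0},{"dx":0,"dy":0,"dz":0,"spin":0}]'

```text
time: 21.3
ee_pos: [0.6161, 0.0032, 0.3339]
eef_rot: [0.001, 1.0, -0.001, 0.002]
ft_force: [0.1, -0.5, 0.8]
width: 0.0703
grip_force: 0.0
```

```bash
python3 - <<'E'
from h import *
s,p,R=st(); print(s['time'],p,R[:,0],s['width'],s['joint_positions'].round(2),go([.6165,.0035,.244]))
E
```

```text
21.3 [0.61605611 0.00323059 0.33387901] [-0.99999276  0.00147652 -0.00350818] 0.0703108127876704 [-0.74  0.47  0.88  1.62 -0.38  1.23  1.78] [-0.01  0.04  8.99]
```

Call:
move_arm --steps '[{"dx":0,"dy":0,"dz":3,"spin":0},{"dx":0,"dy":0,"dz":3,"spin":0},{"dx":0,"dy":0,"dz":2,"spin":0},{"dx":0,"dy":0,"dz":1,"spin":0},{"dx":0,"dy":0,"dz":0,"spin":0},{"dx":0,"dy":0,"dz":0,"spin":0}]'

```text
time: 21.9
ee_pos: [0.6162, 0.0035, 0.244]
eef_rot: [0.0, 1.0, -0.0, 0.002]
ft_force: [0.3, 0.6, -0.0]
width: 0.0698
grip_force: 0.0
```

Call:
move_arm --steps '[{"dx":0,"dy":0,"dz":0,"spin":0},{"dx":0,"dy":0,"dz":0,"spin":0},{"dx":0,"dy":0,"dz":0,"spin":0},{"dx":0,"dy":0,"dz":0,"spin":0},{"dx":0,"dy":0,"dz":0,"spin":0},{"dx":0,"dy":0,"dz":0,"spin":0}]' --claw 2 --squeeze 25

```text
time: 22.5
ee_pos: [0.6154, 0.0035, 0.2422]
eef_rot: [0.0, 1.0, -0.001, 0.001]
ft_force: [-0.4, -0.5, 0.6]
width: 0.032
grip_force: 25.0
```

Call:
move_arm --steps '[{"dx":0,"dy":0,"dz":-1,"spin":0},{"dx":0,"dy":0,"dz":-2,"spin":0},{"dx":0,"dy":0,"dz":-4,"spin":0},{"dx":0,"dy":0,"dz":-4,"spin":0},{"dx":0,"dy":0,"dz":-4,"spin":0},{"dx":0,"dy":0,"dz":0,"spin":0},{"dx":0,"dy":0,"dz":0,"spin":0}]'

```text
time: 23.2
ee_pos: [0.6151, 0.0036, 0.3928]
eef_rot: [0.0, 1.0, -0.0, 0.001]
ft_force: [-0.7, 0.3, -2.8]
width: 0.0328
grip_force: 25.0
```

```bash
python3 - <<'E'
from h import *
snap('scene','s5',scale=1.42)
s,p,R=st(); print(s['time'],p,R[:,0],s['width'],s['ft_force'])
E
```

```text
23.25 [0.61490331 0.00390091 0.39156517] [-9.99999620e-01 -5.01057109e-05 -8.70338507e-04] 0.032488402850975304 [ 0.62526747  0.85303762 -2.4216547 ]
```

View pics/s5.png

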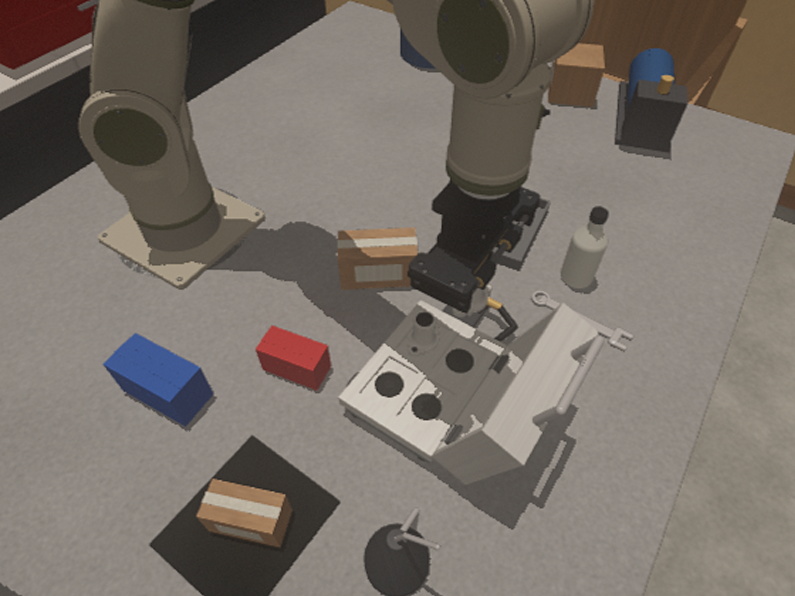

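The casting is held, its nest at (460,360) is empty, and the tray and carton look unmoved. Now over to the tray.

Call:
move_arm --steps '[{"dx":0.8,"dy":4.1,"dz":0,"spin":0},{"dx":0.8,"dy":4.1,"dz":0,"spin":0},{"dx":0.8,"dy":4.1,"dz":0,"spin":0},{"dx":0.8,"dy":4.1,"dz":0,"spin":0},{"dx":0.8,"dy":4.1,"dz":0,"spin":0},{"dx":0.8,"dy":4.1,"dz":0,"spin":0},{"dx":0.7,"dy":4.2,"dz":0,"spin":0},{"dx":0.7,"dy":4.2,"dz":0,"spin":0},{"dx":0,"dy":0,"dz":0,"spin":-0.1},{"dx":0,"dy":0,"dz":0,"spin":0}]'

```text
time: 24.25
ee_pos: [0.5524, 0.335, 0.3896]
eef_rot: [-0.052, 0.999, -0.002, -0.0]
ft_force: [-0.1, -0.9, -1.9]
width: 0.0325
grip_force: 25.0
```

```bash
python3 - <<'E'
from h import *
snap('wrist','w6',scale=1.42); snap('scene','s6')
s,p,R=st(); print(s['time'],p,R[:,0],s['width'],s['ft_force'],go([.553,.3345,.206]))
E
```

```text
24.35 [0.55343704 0.33252337 0.39062445] [-9.95420565e-01 -9.55921084e-02 -2.16538218e-04] 0.03218584749693904 [ 0.2627136  -1.66144807 -2.05123018] [ 0.03  0.25 18.46]
```

View pics/w6.png

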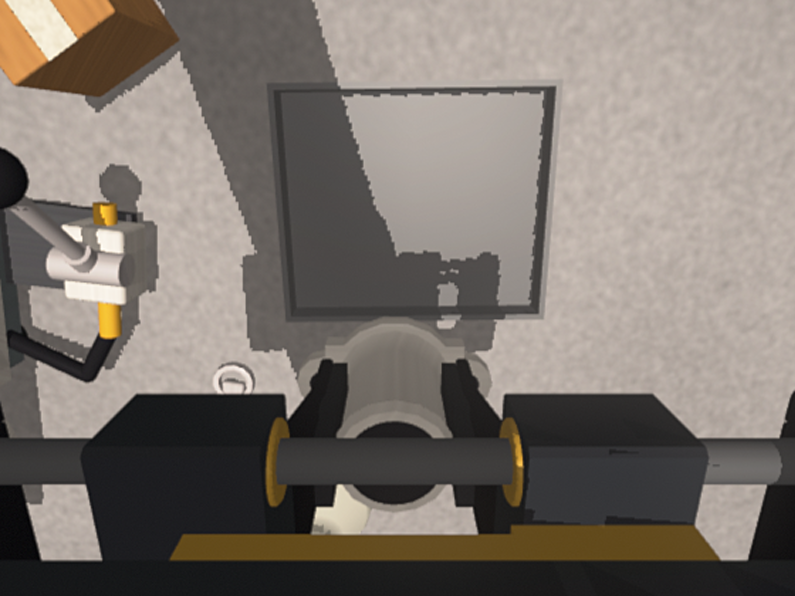

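The wrist view shows the tray rim corners at (267,85), (562,81), (542,319) and (288,320), with the casting hanging upright at the far edge.

```bash
python3 - <<'E'
from h import *
q=np.array([ray('w6',u/1.42,v/1.42,.025)[:2] for u,v in[(267,85),(562,81),(542,319),(288,320)]]); print(q.round(4))
print(cv2.minAreaRect((q*1000).astype(np.float32)))
# tray outlined in the scene: previous corners vs now
a=cv2.imread('pics/s6_full.png').astype(int); b=cv2.imread('pics/s0_full.png').astype(int)
m=q.mean(0); print(m,[ (pix('s6',[x,y,.025])).round(0) for x,y in q])
for s in(-.035,.035):
  d=q[3]-q[0]; d=d/np.linalg.norm(d); print('slot',m+s*d, np.arctan2(d[1],d[0]))
E
```

```text
[[0.4452 0.2437]
 [0.424  0.4261]
 [0.5801 0.4436]
 [0.5998 0.2631]]
((512.2977294921875, 343.6393127441406), (157.0594940185547, 183.61033630371094), 6.397594928741455)
[0.51228833 0.34415465] [array([311., 165.]), array([336., 125.]), array([387., 141.]), array([366., 183.])]
slot [0.47756065 0.33979706] 0.12482657392601
slot [0.547016   0.34851224] 0.12482657392601
```

Call:
move_arm --steps '[{"dx":0.5,"dy":1.6,"dz":0,"spin":0},{"dx":0,"dy":0,"dz":4,"spin":0},{"dx":0,"dy":0,"dz":4,"spin":0},{"dx":0,"dy":0,"dz":4,"spin":0},{"dx":0,"dy":0,"dz":3,"spin":0},{"dx":0,"dy":0,"dz":1.5,"spin":0},{"dx":0,"dy":0,"dz":1,"spin":0},{"dx":0,"dy":0,"dz":0.6,"spin":0},{"dx":0,"dy":0,"dz":0,"spin":0},{"dx":0,"dy":0,"dz":0,"spin":0}]'

```text
time: 25.35
ee_pos: [0.5474, 0.3492, 0.2118]
eef_rot: [-0.05, 0.999, -0.0, 0.002]
ft_force: [-0.9, -0.3, -2.8]
width: 0.0323
grip_force: 25.0
```

Call:
move_arm --steps '[{"dx":0,"dy":0,"dz":0.5,"spin":0},{"dx":0,"dy":0,"dz":0.4,"spin":0},{"dx":0,"dy":0,"dz":0,"spin":0},{"dx":0,"dy":0,"dz":0,"spin":0}]'

```text
time: 25.75
ee_pos: [0.5471, 0.3492, 0.202]
eef_rot: [-0.05, 0.999, -0.0, 0.001]
ft_force: [-0.6, -0.6, 2.3]
width: 0.0326
grip_force: 25.0
```

Call:
move_arm --steps '[{"dx":0,"dy":0,"dz":0,"spin":0},{"dx":0,"dy":0,"dz":0,"spin":0},{"dx":0,"dy":0,"dz":0,"spin":0},{"dx":0,"dy":0,"dz":0,"spin":0},{"dx":0,"dy":0,"dz":0,"spin":0},{"dx":0,"dy":0,"dz":-2,"spin":0},{"dx":0,"dy":0,"dz":-4,"spin":0},{"dx":0,"dy":0,"dz":-4,"spin":0},{"dx":0,"dy":0,"dz":-4,"spin":0},{"dx":0,"dy":0,"dz":-2,"spin":0.1},{"dx":0,"dy":0,"dz":0,"spin":0}]' --claw 7

```text
time: 26.85
ee_pos: [0.5474, 0.3492, 0.3651]
eef_rot: [0.001, 1.0, 0.001, 0.003]
ft_force: [0.4, 0.3, -0.2]
width: 0.0695
grip_force: 0.0
```

```bash
python3 - <<'E'
from h import *
s,p,R=st(); print(s['time'],p,R[:,0],s['width'],go([.55,.004,.365]))
E
```

```text
26.85 [0.54743065 0.34917025 0.36509805] [-0.99997965  0.00286819 -0.00569821] 0.0694737084669985 [ -0.36 -34.52  -0.07]
```

Call:
move_arm --steps '[{"dx":-0.1,"dy":-4.3,"dz":0,"spin":0},{"dx":-0.1,"dy":-4.3,"dz":0,"spin":0},{"dx":-0.1,"dy":-4.3,"dz":0,"spin":0},{"dx":0,"dy":-4.3,"dz":0,"spin":0},{"dx":0,"dy":-4.3,"dz":0,"spin":0},{"dx":0,"dy":-4.3,"dz":0,"spin":0},{"dx":0,"dy":-4.3,"dz":0,"spin":0},{"dx":0,"dy":-4.4,"dz":0,"spin":0},{"dx":0,"dy":0,"dz":0,"spin":0},{"dx":0,"dy":0,"dz":3,"spin":0},{"dx":0,"dy":0,"dz":0,"spin":0},{"dx":0,"dy":0,"dz":0,"spin":0}]'

```text
time: 28.05
ee_pos: [0.5495, 0.0046, 0.3316]
eef_rot: [-0.0, 1.0, -0.001, -0.0]
ft_force: [-0.4, 0.4, 0.3]
width: 0.0701
grip_force: 0.0
```

Call:
move_arm --steps '[{"dx":0,"dy":0,"dz":3,"spin":0},{"dx":0,"dy":0,"dz":3,"spin":0},{"dx":0,"dy":0,"dz":2,"spin":0},{"dx":0,"dy":0,"dz":1.2,"spin":0},{"dx":0,"dy":0,"dz":0,"spin":0},{"dx":0,"dy":0,"dz":0,"spin":0}]'

```text
time: 28.65
ee_pos: [0.5504, 0.0041, 0.2411]
eef_rot: [-0.0, 1.0, -0.001, 0.001]
ft_force: [0.6, -1.0, 0.6]
width: 0.0696
grip_force: 0.0
```

Call:
move_arm --steps '[{"dx":0,"dy":0,"dz":0,"spin":0},{"dx":0,"dy":0,"dz":0,"spin":0},{"dx":0,"dy":0,"dz":0,"spin":0},{"dx":0,"dy":0,"dz":0,"spin":0},{"dx":0,"dy":0,"dz":0,"spin":0},{"dx":0,"dy":0,"dz":0,"spin":0}]' --claw 2

```text
time: 29.25
ee_pos: [0.5499, 0.004, 0.24]
eef_rot: [0.0, 1.0, -0.001, 0.001]
ft_force: [-0.7, -0.1, 0.6]
width: 0.0321
grip_force: 25.0
```

Call:
move_arm --steps '[{"dx":0,"dy":0,"dz":-1,"spin":0},{"dx":0,"dy":0,"dz":-2,"spin":0},{"dx":0,"dy":0,"dz":-4,"spin":0},{"dx":0,"dy":0,"dz":-4,"spin":0},{"dx":0,"dy":0,"dz":-4,"spin":0},{"dx":0,"dy":0,"dz":0,"spin":0},{"dx":0,"dy":0,"dz":0,"spin":0}]'

```text
time: 29.95
ee_pos: [0.5496, 0.0041, 0.3906]
eef_rot: [-0.0, 1.0, -0.0, 0.001]
ft_force: [-0.0, 0.2, -2.7]
width: 0.0325
grip_force: 25.0
```

Call:
move_arm --steps '[{"dx":-0.7,"dy":4.2,"dz":0,"spin":0},{"dx":-0.7,"dy":4.2,"dz":0,"spin":0},{"dx":-0.7,"dy":4.2,"dz":0,"spin":0},{"dx":-0.7,"dy":4.2,"dz":0,"spin":0},{"dx":-0.7,"dy":4.2,"dz":0,"spin":0},{"dx":-0.7,"dy":4.2,"dz":0,"spin":0},{"dx":-0.7,"dy":4.2,"dz":0,"spin":0},{"dx":-0.7,"dy":4.2,"dz":0,"spin":0},{"dx":0,"dy":0,"dz":0,"spin":-0.11},{"dx":0,"dy":0,"dz":0,"spin":0},{"dx":0,"dy":0,"dz":0,"spin":0}]'

```text
time: 31.05
ee_pos: [0.6059, 0.3388, 0.3886]
eef_rot: [-0.053, 0.999, -0.001, 0.0]
ft_force: [0.3, -0.5, -0.9]
width: 0.0326
grip_force: 25.0
```

```bash
python3 - <<'E'
from h import *
snap('wrist','w7',scale=1.42)
s,p,R=st(); print(s['time'],p,R[:,0],s['width'],s['ft_force'])
E
```

```text
31.1 [0.6059308  0.33854611 0.3891338 ] [-9.94493056e-01 -1.04800887e-01 -5.78576168e-04] 0.03273385218998082 [-0.45997391 -0.58936947 -2.11210148]
```

View pics/w7.png

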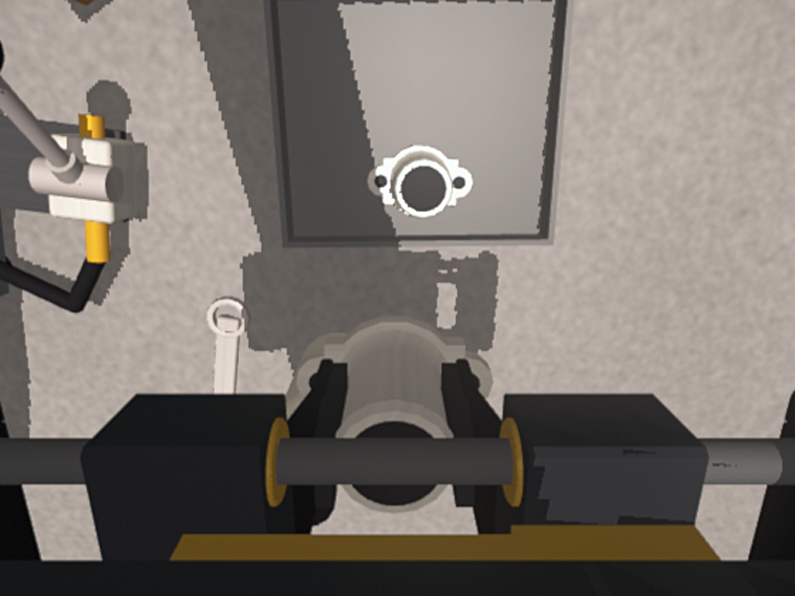

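The first casting stands flat in the tray, its neck top at (422,188), with free floor on the robot's side. The tray's far corners are at (285,243) and (552,242).

```bash
python3 - <<'E'
from h import *
print('c1',ray('w7',422/1.42,188/1.42,.06))
a,b=[ray('w7',u/1.42,v/1.42,.025)[:2] for u,v in[(285,243),(552,242)]]; print(a,b)
w=(b-a)/np.linalg.norm(b-a); n=np.array([-w[1],w[0]]); c=(a+b)/2+n*.079; print('tray',c,np.linalg.norm(b-a),np.arctan2(-n[1],-n[0]))
t=c+n*.036; print('slot',t,go([*t,.392]))
E
```

```text
c1 [0.54838325 0.3492587  0.06      ]
[0.5977976  0.26305899] [0.57804599 0.44351469]
tray [0.5093908 0.3446913] 0.18153342373415532 0.10902009111784028
slot [0.47360453 0.34077435] [13.14  1.61 -0.3 ]
```

Call:
move_arm --steps '[{"dx":4.3,"dy":0.6,"dz":0,"spin":0},{"dx":4.3,"dy":0.5,"dz":0,"spin":0},{"dx":4.3,"dy":0.5,"dz":0,"spin":0},{"dx":0,"dy":0,"dz":0,"spin":0},{"dx":0,"dy":0,"dz":4,"spin":0},{"dx":0,"dy":0,"dz":4,"spin":0},{"dx":0,"dy":0,"dz":4,"spin":0},{"dx":0,"dy":0,"dz":3,"spin":0},{"dx":0,"dy":0,"dz":1.5,"spin":0},{"dx":0,"dy":0,"dz":1,"spin":0},{"dx":0,"dy":0,"dz":0,"spin":0},{"dx":0,"dy":0,"dz":0,"spin":0}]'

```text
time: 32.3
ee_pos: [0.4767, 0.3418, 0.2158]
eef_rot: [-0.055, 0.999, 0.0, 0.002]
ft_force: [0.3, -0.7, -1.2]
width: 0.0324
grip_force: 25.0
```

Call:
move_arm --steps '[{"dx":0,"dy":0,"dz":0.6,"spin":0},{"dx":0,"dy":0,"dz":0.5,"spin":0},{"dx":0,"dy":0,"dz":0.4,"spin":0},{"dx":0,"dy":0,"dz":0,"spin":0},{"dx":0,"dy":0,"dz":0,"spin":0}]'

```text
time: 32.8
ee_pos: [0.4761, 0.3419, 0.1997]
eef_rot: [-0.055, 0.998, -0.0, 0.001]
ft_force: [-1.1, 0.1, 2.1]
width: 0.0324
grip_force: 25.0
```

Call:
move_arm --steps '[{"dx":0,"dy":0,"dz":0,"spin":0},{"dx":0,"dy":0,"dz":0,"spin":0},{"dx":0,"dy":0,"dz":0,"spin":0},{"dx":0,"dy":0,"dz":0,"spin":0},{"dx":0,"dy":0,"dz":0,"spin":0},{"dx":0,"dy":0,"dz":-2,"spin":0},{"dx":0,"dy":0,"dz":-4,"spin":0},{"dx":0,"dy":0,"dz":-4,"spin":0},{"dx":0,"dy":0,"dz":-4,"spin":0},{"dx":0,"dy":0,"dz":0,"spin":0.11},{"dx":0,"dy":0,"dz":0,"spin":0}]' --claw 7

```text
time: 33.9
ee_pos: [0.4759, 0.342, 0.3404]
eef_rot: [0.001, 1.0, 0.0, 0.001]
ft_force: [-0.1, 0.5, -0.4]
width: 0.0698
grip_force: 0.0
```

```bash
python3 - <<'E'
from h import *
s,p,R=st(); print(s['time'],p,R[:,0],go([.503,.142,.345]))
E
```

```text
33.9 [0.47586692 0.34202072 0.34044179] [-0.99999465  0.00178344 -0.00274035] [ -2.75 -20.    -0.46]
```

Call:
move_arm --steps '[{"dx":-0.6,"dy":-4,"dz":0,"spin":0},{"dx":-0.6,"dy":-4,"dz":0,"spin":0},{"dx":-0.6,"dy":-4,"dz":0,"spin":0},{"dx":-0.5,"dy":-4,"dz":0,"spin":0},{"dx":-0.5,"dy":-4,"dz":0,"spin":0},{"dx":0,"dy":0,"dz":0,"spin":0},{"dx":0,"dy":0,"dz":2,"spin":0},{"dx":0,"dy":0,"dz":2,"spin":0},{"dx":0,"dy":0,"dz":1.1,"spin":0},{"dx":0,"dy":0,"dz":0,"spin":0},{"dx":0,"dy":0,"dz":0,"spin":0}]'

```text
time: 35.0
ee_pos: [0.5039, 0.1419, 0.2889]
eef_rot: [-0.0, 1.0, -0.001, 0.001]
ft_force: [-0.5, -0.3, -1.3]
width: 0.0699
grip_force: 0.0
```

Call:
move_arm --steps '[{"dx":0,"dy":0,"dz":0,"spin":0},{"dx":0,"dy":0,"dz":0,"spin":0},{"dx":0,"dy":0,"dz":0,"spin":0},{"dx":0,"dy":0,"dz":0,"spin":0},{"dx":0,"dy":0,"dz":0,"spin":0},{"dx":0,"dy":0,"dz":0,"spin":0},{"dx":0,"dy":0,"dz":0,"spin":0}]' --claw 1.5 --squeeze 12

```text
time: 35.7
ee_pos: [0.5038, 0.142, 0.2888]
eef_rot: [-0.0, 1.0, -0.0, 0.001]
ft_force: [0.4, 1.0, -0.4]
width: 0.0282
grip_force: 12.0
```

Call:
move_arm --steps '[{"dx":-1.1,"dy":0,"dz":-0.9,"spin":0},{"dx":-1.75,"dy":0,"dz":-0.95,"spin":0},{"dx":-1.9,"dy":0,"dz":-0.6,"spin":0},{"dx":-1.95,"dy":0,"dz":-0.2,"spin":0},{"dx":0,"dy":0,"dz":0,"spin":0},{"dx":0,"dy":0,"dz":0,"spin":0},{"dx":0,"dy":0,"dz":0,"spin":0}]'

```text
time: 36.4
ee_pos: [0.5698, 0.1412, 0.3144]
eef_rot: [0.0, 1.0, -0.001, -0.0]
ft_force: [0.2, -4.2, -14.1]
width: 0.029
grip_force: 12.0
```

Call:
move_arm --steps '[{"dx":0,"dy":0,"dz":0,"spin":0},{"dx":0,"dy":0,"dz":0,"spin":0},{"dx":0,"dy":0,"dz":0,"spin":0},{"dx":0,"dy":0,"dz":0,"spin":0},{"dx":0,"dy":0,"dz":0,"spin":0},{"dx":0,"dy":0,"dz":-3,"spin":0},{"dx":0,"dy":0,"dz":-4,"spin":0},{"dx":0,"dy":0,"dz":-4,"spin":0},{"dx":4.5,"dy":0,"dz":0,"spin":0},{"dx":4.5,"dy":0,"dz":0,"spin":0},{"dx":4.5,"dy":0,"dz":0,"spin":0},{"dx":0,"dy":0,"dz":0,"spin":0}]' --claw 7

```text
time: 37.6
ee_pos: [0.4465, 0.141, 0.4272]
eef_rot: [-0.0, 1.0, 0.004, -0.001]
ft_force: [0.9, 0.3, 0.5]
width: 0.0701
grip_force: 0.0
```

```bash
python3 - <<'E'
from h import *
snap('scene','s8',scale=1.42); snap('side','d8',scale=1.42)
s,p,R=st(); print(s['time'],p)
for a in(-.17,0,.17): print(a,(pix('s8',[.571+.1*np.sin(a),.141,.05+.1*np.cos(a)])*1.42).round(0),(pix('d8',[.571+.1*np.sin(a),.141,.05+.1*np.cos(a)])*1.42).round(0))
E
```

```text
37.7 [0.44880021 0.14225132 0.42690555]
-0.17 [473. 243.] [378. 228.]
0 [483. 246.] [387. 225.]
0.17 [492. 251.] [396. 222.]
```

View pics/s8.png

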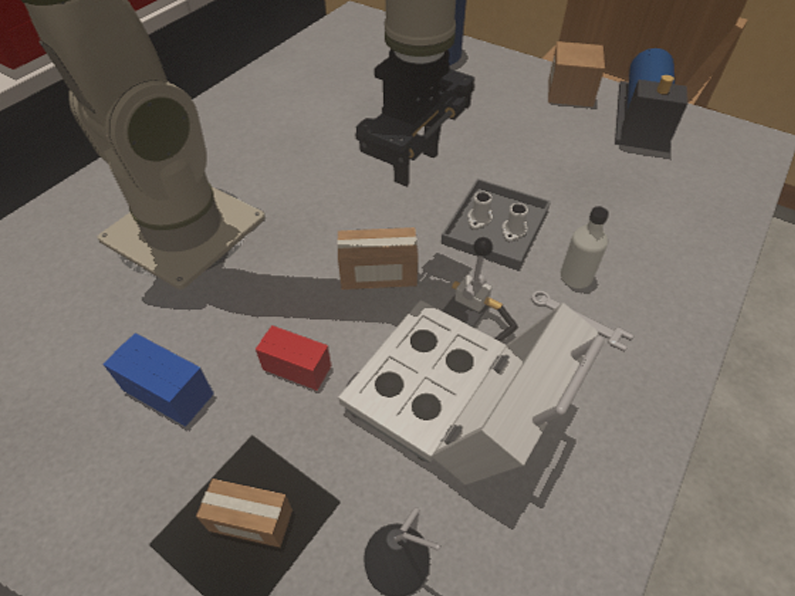

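Everything is in place:
- The knob is at (483,246), exactly the predicted upright pixel.
- Both castings stand in the tray, at (481,208) and (516,222), and all four nests are empty.
- The lid is open and the carton is on the mat at (245,513).
- The arm is clear of everything.

```bash
python3 -c "
from h import *
print(job.close_job())"
```

```text
the job is handed in; nothing more can be done
None
```

I finished every step of the task and handed the job in at about 38 s: the carton is on the mat, the valve was vented and is upright again, the lid is open on its stops, and both castings stand flange down in the tray; the hand-in returned no verdict.

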